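# Put the check weight away and latch the cabinet door

## Task

The scale check is done: stand the loose 200 g brass check weight in its empty bore in the cabinet's open tray and slide the tray fully home. Then push the door shut until its sprung latch snaps in behind the keeper and holds by itself. Ease the door shut rather than slam it, keep every push on the cabinet, its tray or its door below about 30 N, and below 25 N on the door while it latches, and leave the other things on the bench where they are.

Things in the scene. Friction and masses are not known exactly. Their poses are not given: they have to be found in the camera images.
- check_weight: The loose brass 200 g check weight, standing on the bench left of the cabinet: a 25 mm cylinder up to 38 mm, then a 16 mm knob, 51 mm tall in all. Origin at the centre of its underside, z up. The smaller 100 g weight in the tray is fixed there. A monitor stands left behind it: keep the wrist clear of its screen.
- cabinet: Grey sheet-steel cabinet, 150 deep (x) x 200 wide (y) x 140 mm high, fixed to the bench. Origin: centre of its underside; x points from its front to its back, y to the left as one faces its front, z up. Front rim: plane x = -75 mm. The upper opening holds the tray; below it is a closed dummy drawer with a like pull.
- tray (a joint): Travel of the upper tray in m: 0 is fully home against its stop; it grows as the tray comes out towards the front (cabinet -x), 0.11 at most. About 2 N of friction; stays where it is left. With the tray out, the door cannot shut.
- pocket (a point): Floor centre of the empty bore for the 200 g weight, 71 mm above the bench; axes as the cabinet's; moves with the tray. A round bore 29 mm wide, 16 mm deep in the tray's wooden block (top 87 mm above the bench): the left one of the front row, 37 mm behind the tray's front face, 56 mm from the 100 g weight at its right (20 mm wide, top 112 mm above the bench). Two narrower bores behind stay empty.
- tray_pull (a point): Middle of the front edge of the tray's pull, 81 mm above the bench: a sheet lip 40 mm wide, 14 mm high, standing 14 mm out from the tray's front face. Push it towards cabinet +x. With the tray home it stands 14 mm in front of the cabinet's rim.
- door (a joint): Angle of the door in rad: 0 is shut (nominal); it grows as the door opens, 1.95 at most; at 1.57 it stands straight out from the front. Light friction (0.06 N m); stays where it is left. Latched, it rests anywhere between about -0.035 and 0.035.
- door_hinge (a point): On the door's upright hinge axis at the cabinet's front right edge (cabinet x = -81, y = -104 mm), 105 mm above the bench. Turns with the door: y runs along the door from the hinge to the latch edge, -x is the outer face's outward normal; shut, its axes are the cabinet's. The door is a pan 200 mm wide, 28 mm deep, 8 to 140 mm above the bench; its outer face is this point's plane x = -28 mm.
- door_push (a point): On the door's flat outer face, 150 mm from the hinge axis, 105 mm above the bench (35 mm below the door's top edge): the place to push, along this point's +x. Axes as door_hinge's.
- bolt (a joint): Travel in m of the sprung latch bolt inside the door, 186 mm from the hinge axis: 0 is sprung out, 0.012 is right back in its case. The 45 degree bevel at its tip meets the keeper's lip as the door comes to within about 0.1 to 0.025 rad of shut; riding over takes about 3 to 8 N along the push at door_push, then the bolt snaps out to 0.
- keeper_area (a point): Where the keeper stands on the cabinet's left front rim, 50 mm above the bench. It is shimmed differently on each cabinet, up to 6 mm further in or 5 mm further out, so the exact angle of the snap is not known beforehand. A door let go before the snap springs back open a little.
- buffer (a joint): Squeeze in m of the keeper's rubber buffer: 0 is free. The door meets it about 1 mm before the snap; the latched door stays pressed on it, 0.8 to 1.5 mm squeezed; at 2 mm it is a dead stop, where the pushing force shoots up.
- thumb_slide (a point): The bolt's black thumb slide on the door's outer face, 11 x 14 mm, standing 8 mm out, 158 mm from the hinge axis, 50 mm above the bench. Holding it keeps the bolt from springing out: push the door above it.
- label_roll: Roll of white labels, 76 mm across, 57 mm high, standing right of the cabinet; a bystander.
- grease_tin: Round tin with a blue lid, 69 mm across, 27 mm high, lying left of the weight; a bystander.
- tape_clear: Roll of clear tape, 60 mm across, 19 mm high, lying between the weight and the cabinet's left side; a bystander.

How it is judged:
On the way, in this order (a step that is already met when the one before it is completed fails the run):
1. The weight stands in its bore in the tray, let go (horizontal distance between check_weight and pocket below 0.006 m and z of check_weight in the frame of pocket below 0.004 m and angle between check_weight's own z axis and vertical below 0.12 rad and contact force between the fingers and check_weight below 0.05 N), for 0.2 s.
2. The tray is fully home with the weight in it, before the door is shut (horizontal distance between check_weight and pocket below 0.006 m and z of check_weight in the frame of pocket below 0.004 m and angle between check_weight's own z axis and vertical below 0.12 rad and value of joint tray below 0.003 m and value of joint door above 0.3 rad), for 0.2 s.
At the end, for the whole second after the job is handed in: The weight stands at rest in its bore (within 6 mm, upright), the tray is within 3 mm of fully home, and the door is shut (angle under 0.045 rad), its bolt sprung out behind the keeper (within 1 mm) and holding the door against the buffer (squeezed over 0.4 mm) (horizontal distance between check_weight and pocket below 0.006 m and z of check_weight in the frame of pocket below 0.004 m and angle between check_weight's own z axis and vertical below 0.12 rad and value of joint tray below 0.003 m and value of joint door below 0.045 rad and value of joint bolt below 0.001 m and value of joint buffer above 0.0004 m and linear speed of check_weight below 0.02 m/s); the robot touches nothing.
It fails at once if the fingers push on the cabinet, its tray or its door with more than 30 N (contact force between the fingers and cabinet above 30 N).
It fails at once if the fingers push on the nearly shut door (inside 0.15 rad) or the cabinet with more than 25 N (contact force between the fingers and cabinet above 25 N and value of joint door below 0.15 rad).
It fails at once if the arm pushes on the cabinet, its tray or its door with more than 30 N (contact force between the arm and cabinet above 30 N).
It fails at once if the door is slammed (comes shut, inside 0.3 rad, at more than 2 rad/s) (velocity of joint door below -2 rad/s and value of joint door below 0.3 rad).
It fails at once if a bystander on the bench is moved more than 20 mm (distance of any of label_roll, grease_tin, tape_clear from where it was at the start of the episode above 0.02 m).
It also fails if it takes over 64 s, if anything falls off the work surface, if the arm or the gripper's body presses on something with over 40 N, if the wrist force passes 120 N, or if a joint passes its speed limit or range.

## Robot

A 6-joint arm with a two-finger parallel gripper is mounted at the origin on a cart in front of the work surface, level with it; the furniture and walls round the work are solid. World frame = base frame: x ahead of the robot, y to its left, z up, the work surface at z = 0. Lengths are in m, angles in rad, forces in N, time in s.
With the tool pointing down it reaches from about 0.25 to 0.725 m from the base axis. Payload 4 kg.
Tool frame: the origin (TCP) lies midway between the tips of the shut fingers; the grasp point (between the pads) lies 19 mm behind it; z points along the fingers, y is the line along which they close (so a half turn about z gives the same grasp; the last joint's range is limited). The gripper opens to 85 mm and grips with 20 to 120 N. Pads are 22 mm wide; open, the fingers measure 114 mm over their backs; the gripper's body (76 mm by 85 mm) begins 54 mm behind the grasp point. The pads swing forward as they close: fully open they stand 13 mm farther back than shut.
Start: joints at [1.105, 0.241, 0.005, 1.335, 0, 1.571], TCP at [0.225, 0.447, 0.231] pointing down, gripper open.
Joint ranges: [-2.72, 2.72], [-1.05, 1.87], [-1.09, 1.28], [-1.99, 2.15], [-1.42, 1.44], [-3.14, 3.14]. Speed limits (rad/s): [2.79, 2.79, 3.14, 3.14, 3.14, 3.14].

## Interface

Orientations are given as a unit quaternion [x, y, z, w].
In Python, from workcell import bot, camera, job_done gives the robot as it stands.
- The arm moves only by the tool carry_out, never from a script. Its argument "plan" is a list of rows, each an object of numbers: "dx", "dy", "dz": the shift along the tool's x, y, z in mm; "twist": the turn about the tool's z in degrees; "fingers": the closure, from -1 (fully open) to 1 (shut). In form: [{"dx": .., "dy": .., "dz": .., "twist": .., "fingers": ..}, ...]. A call has exactly 5 rows; each row is the pose to reach, as a shift and turn from the pose commanded when the call began, along the tool's axes at that moment; what a row does not reach only later rows make up. A row lasts 1/12 s, in which the tool goes at most 41.7 mm and 7.16 degrees, less where a joint would pass 70% of its speed; a pose out of reach is approached as far as the arm can. A call with a gripper value outside its range is refused whole. The fingers move at their own pace and stop on an object; the grip force is fixed at half the most. Time passes only in rows, so rows that repeat a pose let the fingers close, or fill a call up. It gives the time, the measured TCP pose, the force, the opening and the grip force at its end, in the units of the state.
- bot.get_obs(): the state, without advancing time (a new reading comes with each control period).
- camera(name): name is "scene" or "top" or "wrist"; returns a dict with "image" (480x640x3 uint8, red, green, blue), "intrinsics" (3x3 intrinsics, pixels), "distortion" ([k1, k2, p1, p2, k3] as OpenCV has them; the pictures are not rectified), "eye" and "attitude" of the camera in the world. Camera axes: x right, y down, z forward; pixel columns grow to the right and rows downward; lengths in m; the calibration is good to about 2 mm. A picture is of the moment at which its call begins. There is no depth.
- job_done(): hands the job in; it is judged then, once.
The state is a dict: "clock": time; "joint_pos": joint angles; "joint_vel": joint speeds; "tau": joint torques, N m; "eef_pos": TCP position; "tool_rot": TCP orientation; "ft_force": force on the tool from outside, world axes, zero at the start; "ft_torque": the same for the moment, N m; "grip_width": finger opening in m; "grasp_force": force on a finger pad.
Only numpy, scipy, OpenCV 4.12 (cv2) and the standard library are available. Lean on these libraries where they do the work, as an engineer would, in place of code of your own. Each camera call takes 0.05 s, during which the arm holds its last target. There are 200 camera calls.

## Working session

There is one attempt and no reset: what is moved stays moved. The work goes in short steps, Python scripts to look and compute and a tool call to move; the robot and the scene stay as the last step left them, time stands still between calls to the robot, and variables do not carry over. Pictures are saved under pics/ and viewed, at most 10 in all, crops included, and the job is handed in when it is done.

Besides the shell and the picture viewer there is one more tool, called after "Emit:" as name([rows], argument=value, ...), one row to a line, values as JSON. carry_out: Moves the arm, as the interface text tells. Its arguments: {"type":"object","properties":{"plan":{"type":"array","items":{"type":"object","properties":{"dx":{"type":"number"},"dy":{"type":"number"},"dz":{"type":"number"},"twist":{"type":"number"},"fingers":{"type":"number"}}}}},"required":["plan"]}

```bash
mkdir -p pics
cat > h.py <<'E'
from workcell import bot, camera, job_done
import numpy as np, cv2
from scipy.spatial.transform import Rotation as R
def cam(n,save=None):
    c=camera(n)
    if save: cv2.imwrite(save,c["image"][:,:,::-1])
    return c
def rot(c):
    a=np.array(c["attitude"]); return a if a.shape==(3,3) else R.from_quat(a).as_matrix()
def px2w(c,uv,z):
    p=cv2.undistortPoints(np.array([[uv]],float),np.array(c["intrinsics"]),np.array(c["distortion"]))[0,0]
    d=rot(c)@np.array([p[0],p[1],1]); e=np.array(c["eye"]); return e+d*(z-e[2])/d[2]
def w2px(c,P):
    Rm=rot(c); P=np.atleast_2d(P); rv,_=cv2.Rodrigues(Rm.T); t=-Rm.T@np.array(c["eye"])
    return cv2.projectPoints(P.astype(float),rv,t,np.array(c["intrinsics"]),np.array(c["distortion"]))[0][:,0]
E
python3 - <<'E'
from h import *
import pickle
d={n:cam(n,f"pics/{n}0.png") for n in("scene","top","wrist")}
pickle.dump(d,open("c0.pkl","wb"))
for n in d: print(n,d[n]["eye"],d[n]["attitude"],d[n]["intrinsics"])
o=bot.get_obs();print(o)
E
```

```text
scene [-0.00129522 -0.27768917  0.8512762 ] [ 0.80467647 -0.48858771  0.1738535  -0.28905498] [[478.46025789   0.         317.29219169]
 [  0.         478.46025789 244.80144525]
 [  0.           0.           1.        ]]
top [0.41643957 0.02095295 1.2919421 ] [ 0.70657894 -0.70610857  0.02628006 -0.03829157] [[612.7865085    0.         320.71623876]
 [  0.         612.7865085  242.89888973]
 [  0.           0.           1.        ]]
wrist [0.16324875 0.47633478 0.37248774] [0.84362425 0.51948764 0.06970684 0.1164975 ] [[387.72420914   0.         318.02603806]
 [  0.         387.72420914 241.97348902]
 [  0.           0.           1.        ]]
{'clock': 0.15, 'joint_pos': array([ 1.10498014e+00,  2.41205723e-01,  4.05714588e-03,  1.33520239e+00,
       -1.00730113e-05,  1.57081482e+00]), 'joint_vel': array([ 0.0003516 , -0.00126761,  0.00519356, -0.00074452,  0.00021473,
       -0.00061811]), 'tau': array([ 1.10174039e-04, -3.72635186e+01,  2.52638680e+01,  1.24094111e-02,
       -2.30141580e-05, -1.38346955e-06]), 'eef_pos': array([0.22436844, 0.44630778, 0.2306435 ]), 'tool_rot': array([ 2.30816993e-01,  9.72996871e-01, -7.57493646e-04, -1.74503673e-04]), 'ft_force': array([-0.1086899 , -0.82259928, -0.37222869]), 'ft_torque': array([-0.04407911, -0.05058577, -0.00832575]), 'grasp_force': 0.0, 'grip_width': 0.08538520058851273}
```

View pics/top0.png

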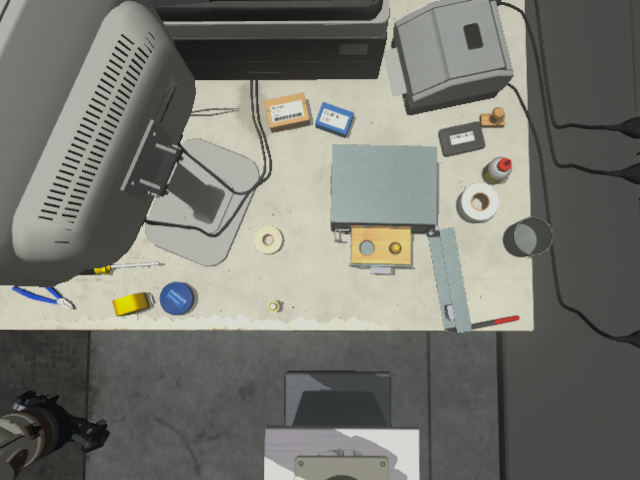

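View pics/scene0.png

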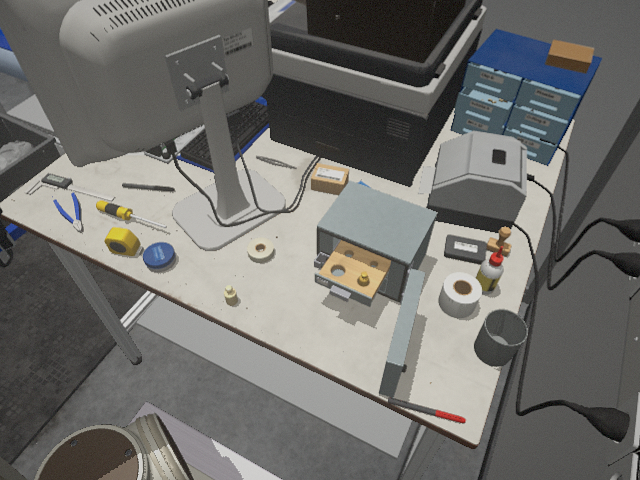

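Run:
```python
from h import *
im=cv2.imread("pics/top0.png")
cv2.imwrite("pics/crop1.png",cv2.resize(im[140:340,250:480],None,fx=3.4,fy=2.95,interpolation=cv2.INTER_CUBIC)[:590,:790])
```

```text
(no output)
```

View pics/crop1.png

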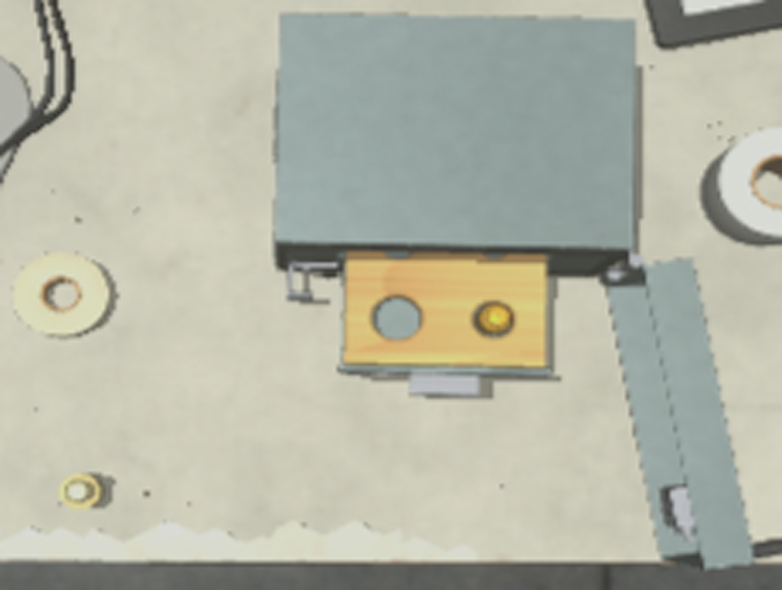

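```bash
cat > geo.py <<'E'
from h import *
import pickle
d=pickle.load(open("c0.pkl","rb")); t=d["top"]; s=d["scene"]
cr=lambda x,y,z: px2w(t,((x+.5)/3.4+250-.5,(y+.5)/2.95+140-.5),z)
E
python3 - <<'E'
from geo import *
np.set_printoptions(precision=4,suppress=True)
c=[cr(x,y,.14) for x,y in((279,13),(635,19),(632,250),(275,242))]
print("corners",*c)
# fit model points (cabinet frame): BL(.075,.1) BR(.075,-.1) FR(-.075,-.1) FL(-.075,.1)
M=np.array([[.075,.1],[.075,-.1],[-.075,-.1],[-.075,.1]]);P=np.array(c)[:,:2]
mc=P.mean(0);A=(P-mc).T@M;yaw=np.arctan2(A[1,0]-A[0,1],A[0,0]+A[1,1]);print("cab",mc,yaw)
Rz=np.array([[np.cos(yaw),-np.sin(yaw)],[np.sin(yaw),np.cos(yaw)]])
inc=lambda p:(np.array(p)[:2]-mc)@Rz
for n,p in dict(bore=cr(397,318,.087),w100=cr(495,318,.112),weight=cr(79,492,.051),pull=cr(450,397,.081),tf=cr(446,370,.092),
 d1=cr(693,258,.14),d2=cr(750,562,.14),d3=cr(648,262,.14),d4=cr(707,568,.14),roll=px2w(t,(480,202),.057),tape=px2w(t,(268,240),.019),tin=px2w(t,(177,298),.027)).items(): print(n,p,"cab",inc(p))
h=mc+Rz@[-.081,-.104];print("hinge",h)
# check in scene
pw=cr(79,492,.051);print("scene weight top",w2px(s,pw), "bore",w2px(s,cr(397,318,.087)),"cabFL",w2px(s,c[3]),"cabFR",w2px(s,c[2]),"BR",w2px(s,c[1]),"d4,d2",w2px(s,[cr(707,568,.14),cr(750,562,.14)]))
E
```

```text
corners [0.712  0.0198 0.14  ] [ 0.7074 -0.18    0.14  ] [ 0.557 -0.176  0.14 ] [0.5623 0.0221 0.14  ]
cab [ 0.6347 -0.0785] -0.02338077167532809
bore [ 0.5178 -0.0486  0.087 ] cab [-0.1176  0.0272]
w100 [ 0.5157 -0.1026  0.112 ] cab [-0.1184 -0.0269]
weight [0.4014 0.1385 0.051 ] cab [-0.2383  0.2114]
pull [ 0.4653 -0.0793  0.081 ] cab [-0.1693 -0.0048]
tf [ 0.4827 -0.0763  0.092 ] cab [-0.1519 -0.0013]
d1 [ 0.5518 -0.2096  0.14  ] cab [-0.0798 -0.133 ]
d2 [ 0.3594 -0.237   0.14  ] cab [-0.2715 -0.1649]
d3 [ 0.5492 -0.1847  0.14  ] cab [-0.0829 -0.1082]
d4 [ 0.3556 -0.2136  0.14  ] cab [-0.2759 -0.1416]
roll [ 0.6128 -0.2807  0.057 ] cab [-0.0172 -0.2026]
tape [0.5391 0.1529 0.019 ] cab [-0.1009  0.2291]
tin [0.4182 0.339  0.027 ] cab [-0.2262  0.4123]
hinge [ 0.5513 -0.1806]
scene weight top [[227.8831 286.4072]] bore [[336.7929 268.9542]] cabFL [[315.5249 224.0868]] cabFR [[408.1567 262.3159]] BR [[436.1757 210.9696]] d4,d2 [[385.6828 359.3787]
 [400.2127 363.6699]]
```

Run:
```python
from h import *
im=cv2.imread("pics/scene0.png")
cv2.imwrite("pics/crop2.png",cv2.resize(im[180:410,210:490],None,fx=2.6,fy=2.6,interpolation=cv2.INTER_CUBIC))
```

```text
(no output)
```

View pics/crop2.png

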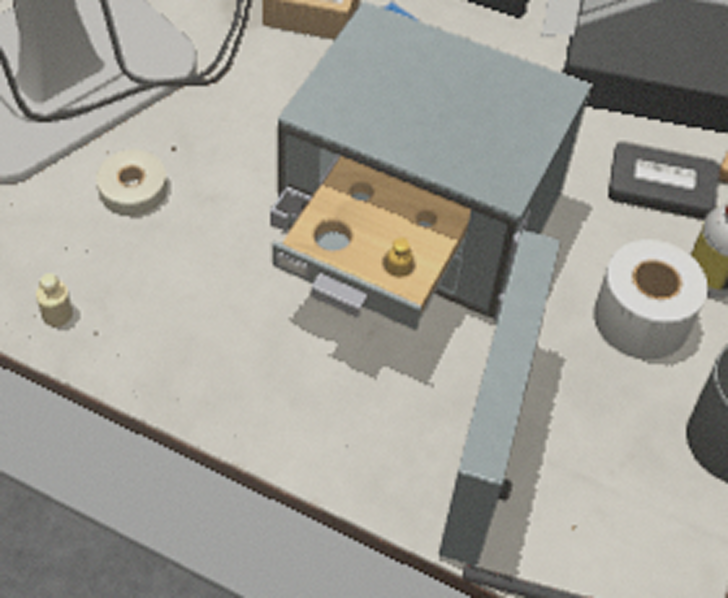

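```bash
cat >> h.py <<'E'
def go(tgt,yaw_deg=None):
    "print shift (mm) and twist (deg) from measured pose to target; yaw = world heading of tool y"
    o=bot.get_obs(); p=o["eef_pos"]; Rt=R.from_quat(o["tool_rot"]).as_matrix()
    d=Rt.T@(np.array(tgt)-p)*1000; y=np.degrees(np.arctan2(Rt[1,1],Rt[0,1]))
    tw=0 if yaw_deg is None else (-(yaw_deg-y)+180)%360-180
    print("d",d.round(1),"twist",round(tw,1),"| pos",p.round(4),"yaw",round(y,2),"t",o["clock"],"w",o["grip_width"],"F",o["ft_force"].round(1))
E
python3 - <<'E'
from geo import *
sc=lambda x,y,z: px2w(s,((x+.5)/2.6+210-.5,(y+.5)/2.6+180-.5),z)
w=sc(50,281,.051); wt=cr(79,492,.051);b=sc(332,236,.087);bt=cr(397,318,.087)
print("weight",wt,w,"bore",bt,b,"cabFL",sc(279,120,.14),"FR",sc(516,217,.14),"BR",sc(590,88,.14),"BL",sc(366,7,.14))
m=(w+wt)/2;print(m)
go([m[0],m[1],.16],88.7)
E
```

```text
weight [0.4014075  0.13845354 0.051     ] [0.39961146 0.1347049  0.051     ] bore [ 0.51777384 -0.04856395  0.087     ] [ 0.51497851 -0.0512336   0.087     ] cabFL [0.559455   0.01730749 0.14      ] FR [ 0.55510926 -0.17666811  0.14      ] BR [ 0.70097287 -0.18306457  0.14      ] BL [0.70377652 0.01124188 0.14      ]
[0.40050948 0.13657922 0.051     ]
d [-296.5 -197.5   71. ] twist -25.4 | pos [0.2244 0.4463 0.2306] yaw 63.31 t 0.15 w 0.08538520058851273 F [-0.1 -0.8 -0.4]
```

Emit:
carry_out([
  {"dx":-34,"dy":-22,"dz":0,"twist":-5,"fingers":-1},
  {"dx":-68,"dy":-45,"dz":0,"twist":-10,"fingers":-1},
  {"dx":-102,"dy":-68,"dz":0,"twist":-15,"fingers":-1},
  {"dx":-136,"dy":-90,"dz":0,"twist":-20,"fingers":-1},
  {"dx":-165,"dy":-110,"dz":0,"twist":-25,"fingers":-1},
])

```text
clock: 0.57
eef_pos: [0.323, 0.2722, 0.2311]
tool_rot: [0.013, 1.0, -0.0, -0.0]
ft_force: [-0.2, -1.3, 0.1]
grip_width: 0.0849
grasp_force: 0.0
```

```bash
python3 -c "
from h import *
go([.4005,.1366,.14],88.7); print(bot.get_obs()['joint_pos'])"
```

```text
d [ -80.8 -133.6   91.2] twist -0.1 | pos [0.323  0.2722 0.2311] yaw 88.56 t 0.5667 w 0.08493951572741812 F [-0.2 -1.3  0.1]
[ 7.00605806e-01  8.75916807e-02 -1.80925625e-01  1.30275952e+00
 -4.80872566e-04  7.25724930e-01]
```

Emit:
carry_out([
  {"dx":-20,"dy":-33,"dz":0,"twist":0,"fingers":-1},
  {"dx":-40,"dy":-66,"dz":0,"twist":0,"fingers":-1},
  {"dx":-60,"dy":-99,"dz":30,"twist":0,"fingers":-1},
  {"dx":-81,"dy":-134,"dz":60,"twist":0,"fingers":-1},
  {"dx":-81,"dy":-134,"dz":80,"twist":0,"fingers":-1},
])

```text
clock: 0.98
eef_pos: [0.402, 0.1352, 0.1515]
tool_rot: [0.017, 1.0, 0.0, 0.002]
ft_force: [1.2, 0.3, -0.9]
grip_width: 0.0852
grasp_force: 0.0
```

Run:
```python
from h import *
import pickle
c=cam("wrist","pics/w1.png"); pickle.dump(c,open("c1.pkl","wb"))
go([.4005,.1366,.02],88.7); print(w2px(c,[[.4005,.1366,.051],[.4005,.1366,0]]))
```

```text
d [ -3.    3.9 125.3] twist -0.7 | pos [0.3981 0.1333 0.1453] yaw 88.02 t 1.0333 w 0.08504496218287262 F [-1.1 -1.8 -4.1]
[[321.86323143 240.26774607]
 [321.32054526 222.62029377]]
```

View pics/w1.png

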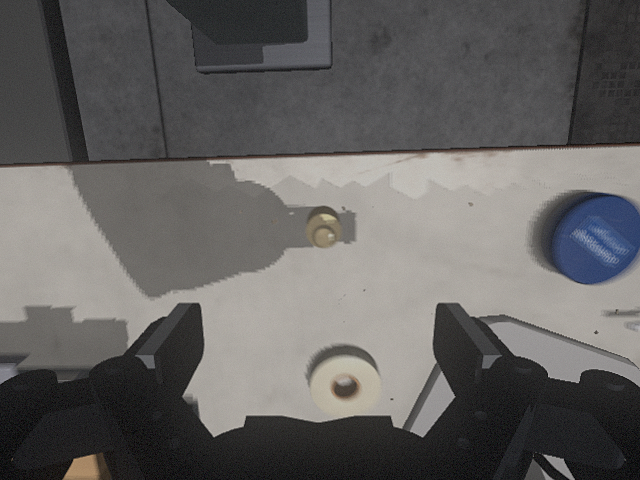

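Emit:
carry_out([
  {"dx":2,"dy":2,"dz":30,"twist":0,"fingers":-1},
  {"dx":2,"dy":2,"dz":60,"twist":0,"fingers":-1},
  {"dx":2,"dy":2,"dz":85,"twist":0,"fingers":-1},
  {"dx":2,"dy":2,"dz":100,"twist":0,"fingers":-1},
  {"dx":2,"dy":2,"dz":100,"twist":0,"fingers":-1},
])

```text
clock: 1.45
eef_pos: [0.3946, 0.1393, 0.0484]
tool_rot: [0.015, 1.0, -0.001, -0.003]
ft_force: [-0.9, 0.3, 0.1]
grip_width: 0.0853
grasp_force: 0.0
```

Run:
```python
from h import *
import pickle
c=pickle.load(open("c1.pkl","rb")); print(px2w(c,(324,237),.051))
go([.3985,.138,.018],88.7)
```

```text
[0.39835481 0.1380523  0.051     ]
d [-4.2 -1.1 30.4] twist -0.4 | pos [0.3946 0.1393 0.0484] yaw 88.32 t 1.45 w 0.08534397340054369 F [-0.9  0.3  0.1]
```

Emit:
carry_out([
  {"dx":0,"dy":0,"dz":15,"twist":0,"fingers":-1},
  {"dx":0,"dy":0,"dz":31,"twist":0,"fingers":-1},
  {"dx":0,"dy":0,"dz":31,"twist":0,"fingers":-1},
  {"dx":0,"dy":0,"dz":31,"twist":0,"fingers":-1},
  {"dx":0,"dy":0,"dz":31,"twist":0,"fingers":-1},
])

```text
clock: 1.87
eef_pos: [0.3985, 0.1405, 0.0215]
tool_rot: [0.015, 1.0, 0.0, 0.001]
ft_force: [-0.9, 1.5, 0.1]
grip_width: 0.0853
grasp_force: 0.0
```

Run:
```python
from h import *
go([.3985,.138,.018],88.7)
```

```text
d [-0.1 -2.5  3.5] twist -0.4 | pos [0.3985 0.1405 0.0215] yaw 88.32 t 1.8667 w 0.08534474892600682 F [-0.9  1.5  0.1]
```

Emit:
carry_out([
  {"dx":0,"dy":-2.5,"dz":3,"twist":-0.5,"fingers":-1},
  {"dx":0,"dy":-2.5,"dz":3,"twist":-0.5,"fingers":0},
  {"dx":0,"dy":-2.5,"dz":3,"twist":-0.5,"fingers":1},
  {"dx":0,"dy":-2.5,"dz":3,"twist":-0.5,"fingers":1},
  {"dx":0,"dy":-2.5,"dz":3,"twist":-0.5,"fingers":1},
])

```text
clock: 2.28
eef_pos: [0.3978, 0.1376, 0.0176]
tool_rot: [0.01, 1.0, 0.0, 0.0]
ft_force: [-0.4, 0.6, 0.1]
grip_width: 0.0387
grasp_force: 0.0
```

Emit:
carry_out([
  {"fingers":1,"dx":0},
  {"fingers":1,"dx":0},
  {"fingers":1,"dx":0},
  {"fingers":1,"dx":0},
  {"fingers":1,"dx":0},
])

```text
$.plan[0]: bad value
```

Emit:
carry_out([
  {"dx":0,"dy":0,"dz":0,"twist":0,"fingers":1},
  {"dx":0,"dy":0,"dz":0,"twist":0,"fingers":1},
  {"dx":0,"dy":0,"dz":0,"twist":0,"fingers":1},
  {"dx":0,"dy":0,"dz":0,"twist":0,"fingers":1},
  {"dx":0,"dy":0,"dz":0,"twist":0,"fingers":1},
])

```text
clock: 2.7
eef_pos: [0.3978, 0.1379, 0.0177]
tool_rot: [0.01, 1.0, 0.0, 0.0]
ft_force: [-0.9, -0.1, 6.0]
grip_width: 0.0219
grasp_force: 58.5
```

Run:
```python
from h import *
go([.3985,.138,.16],88.7)
```

```text
d [  -0.8    0.2 -142.3] twist 0.1 | pos [0.3978 0.1379 0.0177] yaw 88.82 t 2.7 w 0.021946111386978787 F [-0.9 -0.1  6. ]
```

Emit:
carry_out([
  {"dx":0,"dy":0,"dz":-15,"twist":0,"fingers":1},
  {"dx":0,"dy":0,"dz":-45,"twist":0,"fingers":1},
  {"dx":0,"dy":0,"dz":-80,"twist":0,"fingers":1},
  {"dx":0,"dy":0,"dz":-115,"twist":0,"fingers":1},
  {"dx":0,"dy":0,"dz":-140,"twist":0,"fingers":1},
])

```text
clock: 3.12
eef_pos: [0.3979, 0.1375, 0.1595]
tool_rot: [0.01, 1.0, 0.0, 0.001]
ft_force: [1.5, -0.0, -2.3]
grip_width: 0.0219
grasp_force: 59.2
```

Run:
```python
from h import *
import pickle
c=cam("wrist","pics/w2.png"); pickle.dump(c,open("c2.pkl","wb"))
o=bot.get_obs();print(o["grip_width"],o["grasp_force"])
cv2.imwrite("pics/w2c.png",cv2.resize(c["image"][150:450,170:470,::-1],(600,600),interpolation=cv2.INTER_CUBIC))
go([.5164,-.0499,.16],88.7)
```

```text
0.021528761495011584 59.197312670221436
d [-119.5 -186.     4.2] twist 0.1 | pos [0.4007 0.1385 0.1637] yaw 88.81 t 3.1667 w 0.021528761495011584 F [2.2 0.4 1.3]
```

View pics/w2c.png

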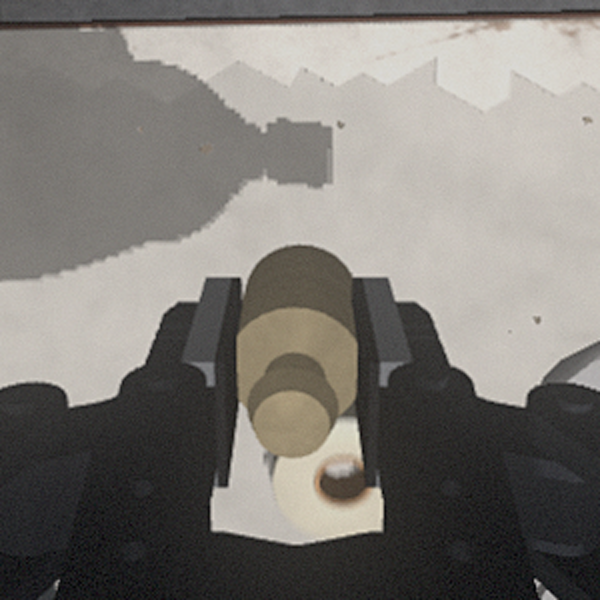

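Emit:
carry_out([
  {"dx":-22,"dy":-34,"dz":0,"twist":0,"fingers":1},
  {"dx":-45,"dy":-68,"dz":0,"twist":0,"fingers":1},
  {"dx":-68,"dy":-103,"dz":0,"twist":0,"fingers":1},
  {"dx":-90,"dy":-137,"dz":0,"twist":0,"fingers":1},
  {"dx":-110,"dy":-168,"dz":0,"twist":0,"fingers":1},
])

```text
clock: 3.58
eef_pos: [0.5045, -0.0348, 0.1564]
tool_rot: [0.011, 1.0, -0.0, -0.001]
ft_force: [0.4, 0.8, -2.8]
grip_width: 0.0218
grasp_force: 59.2
```

Emit:
carry_out([
  {"dx":-12,"dy":-17,"dz":0,"twist":0,"fingers":1},
  {"dx":-12,"dy":-17,"dz":0,"twist":0,"fingers":1},
  {"dx":-12,"dy":-17,"dz":0,"twist":0,"fingers":1},
  {"dx":-12,"dy":-17,"dz":0,"twist":0,"fingers":1},
  {"dx":-12,"dy":-17,"dz":0,"twist":0,"fingers":1},
])

```text
clock: 4.0
eef_pos: [0.5146, -0.049, 0.1567]
tool_rot: [0.01, 1.0, 0.0, -0.001]
ft_force: [0.8, 0.8, -1.9]
grip_width: 0.0215
grasp_force: 59.3
```

Run:
```python
from h import *
import pickle
c=cam("wrist","pics/w3.png"); pickle.dump((c,bot.get_obs()),open("c3.pkl","wb"))
c2=pickle.load(open("c2.pkl","rb")); print("held knob",px2w(c2,(316,362),.193))
cv2.imwrite("pics/w3c.png",cv2.resize(c["image"][150:450,170:470,::-1],(600,600),interpolation=cv2.INTER_CUBIC))
go([.5164,-.0499,.16],88.7); print(w2px(c,[[.5164,-.0499,.087],[.5164,-.0499,.193]]))
```

```text
held knob [0.39927712 0.1358678  0.193     ]
d [-1.6 -1.  -3. ] twist 0.2 | pos [ 0.5148 -0.0489  0.157 ] yaw 88.91 t 4.05 w 0.021508763905200963 F [-0.2  0.1 -2. ]
[[318.40214071 261.01718601]
 [318.36421336 367.90246006]]
```

View pics/w3c.png

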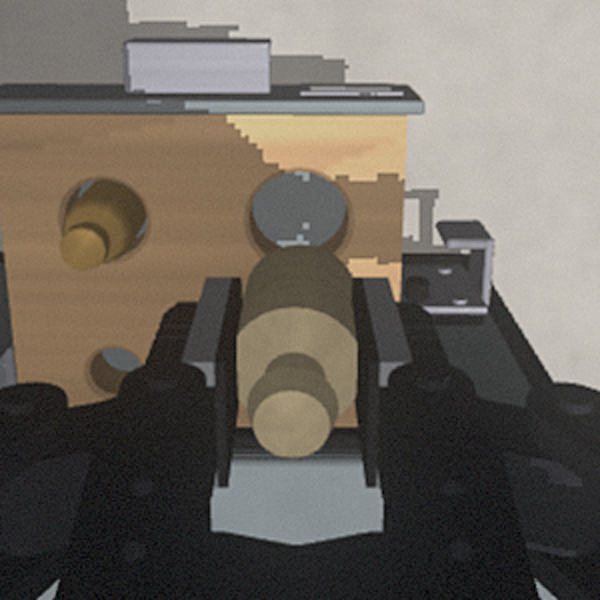

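Run:
```python
from h import *
import pickle
c,o=pickle.load(open("c3.pkl","rb"));print(o["eef_pos"])
a=np.linspace(0,2*np.pi,73);tz=o["eef_pos"][2]
def circ(x,y,z,r):
    p=(w2px(c,np.c_[x+r*np.cos(a),y+r*np.sin(a),a*0+z])-[170,150])*2
    return "L%.0f R%.0f top%.0f bot%.0f"%(p[:,0].min(),p[:,0].max(),p[:,1].min(),p[:,1].max())
print("bore",circ(.5153,-.049,.087,.0145))
x,y=o["eef_pos"][:2]
for zz in (.0177,):
  print("wbot",circ(x,y,tz-zz,.0125),"wshould",circ(x,y,tz-zz+.038,.0125),"knob",circ(x,y,tz-zz+.051,.008))
```

```text
[ 0.51484236 -0.04885264  0.15697956]
bore L249 R350 top169 bot266
wbot L245 R358 top236 bot341 wshould L231 R374 top310 bot438 knob L253 R354 top372 bot461
```

Emit:
carry_out([
  {"dx":0,"dy":0.7,"dz":15,"twist":0,"fingers":1},
  {"dx":0,"dy":0.7,"dz":30,"twist":0,"fingers":1},
  {"dx":0,"dy":0.7,"dz":42,"twist":0,"fingers":1},
  {"dx":0,"dy":0.7,"dz":48,"twist":0,"fingers":1},
  {"dx":0,"dy":0.7,"dz":48,"twist":0,"fingers":1},
])

```text
clock: 4.47
eef_pos: [0.5142, -0.0482, 0.108]
tool_rot: [0.01, 1.0, 0.0, -0.002]
ft_force: [-0.1, 0.6, -1.4]
grip_width: 0.0219
grasp_force: 59.3
```

Emit:
carry_out([
  {"dx":0,"dy":0,"dz":1.5,"twist":0,"fingers":1},
  {"dx":0,"dy":0,"dz":3,"twist":0,"fingers":1},
  {"dx":0,"dy":0,"dz":4.5,"twist":0,"fingers":1},
  {"dx":0,"dy":0,"dz":6,"twist":0,"fingers":1},
  {"dx":0,"dy":0,"dz":6,"twist":0,"fingers":1},
])

```text
clock: 4.88
eef_pos: [0.5158, -0.0492, 0.1034]
tool_rot: [0.01, 1.0, -0.0, 0.0]
ft_force: [0.1, -0.4, -2.2]
grip_width: 0.0217
grasp_force: 59.3
```

Run:
```python
from h import *
import pickle
c=cam("wrist");pickle.dump((c,bot.get_obs()),open("c4.pkl","wb"))
go([.5148,-.0482,.0887],88.7)
cv2.imwrite("pics/w4c.png",cv2.resize(c["image"][150:450,170:470,::-1],(600,600),interpolation=cv2.INTER_CUBIC))
```

```text
d [ 1.   1.1 14.8] twist 0.1 | pos [ 0.5158 -0.0493  0.1035] yaw 88.8 t 4.9333 w 0.021238448698718073 F [-0.4  0.6 -1.3]
```

View pics/w4c.png

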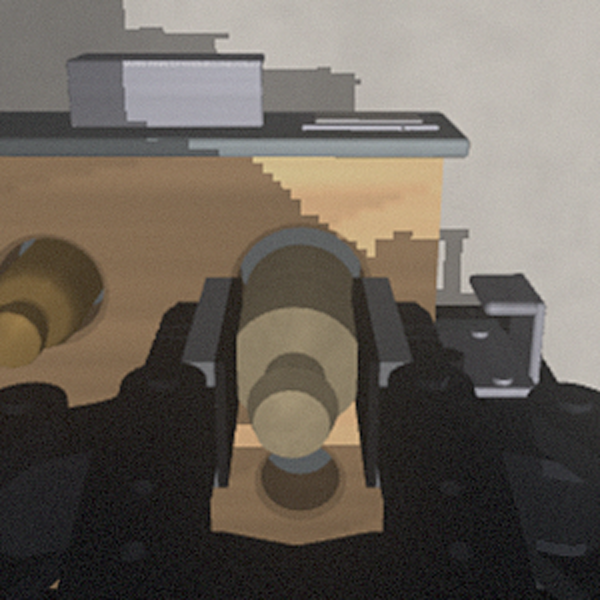

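Emit:
carry_out([
  {"dx":1.3,"dy":0.6,"dz":0,"twist":0,"fingers":1},
  {"dx":1.3,"dy":0.6,"dz":0,"twist":0,"fingers":1},
  {"dx":1.3,"dy":0.6,"dz":1,"twist":0,"fingers":1},
  {"dx":1.3,"dy":0.6,"dz":3,"twist":0,"fingers":1},
  {"dx":1.3,"dy":0.6,"dz":5,"twist":0,"fingers":1},
])

```text
clock: 5.35
eef_pos: [0.5145, -0.0486, 0.0982]
tool_rot: [0.01, 1.0, -0.0, 0.0]
ft_force: [0.3, 0.5, -2.3]
grip_width: 0.0216
grasp_force: 59.3
```

Emit:
carry_out([
  {"dx":0,"dy":0,"dz":2,"twist":0,"fingers":1},
  {"dx":0,"dy":0,"dz":4,"twist":0,"fingers":1},
  {"dx":0,"dy":0,"dz":6,"twist":0,"fingers":1},
  {"dx":0,"dy":0,"dz":7,"twist":0,"fingers":1},
  {"dx":0,"dy":0,"dz":7,"twist":0,"fingers":1},
])

```text
clock: 5.77
eef_pos: [0.5142, -0.0486, 0.0909]
tool_rot: [0.01, 1.0, 0.0, -0.0]
ft_force: [0.3, 0.0, -1.3]
grip_width: 0.0216
grasp_force: 59.3
```

Emit:
carry_out([
  {"dx":0,"dy":0,"dz":1,"twist":0,"fingers":1},
  {"dx":0,"dy":0,"dz":2,"twist":0,"fingers":1},
  {"dx":0,"dy":0,"dz":2,"twist":0,"fingers":1},
  {"dx":0,"dy":0,"dz":2,"twist":0,"fingers":0.3},
  {"dx":0,"dy":0,"dz":2,"twist":0,"fingers":0.1},
])

```text
clock: 6.18
eef_pos: [0.5149, -0.0486, 0.0897]
tool_rot: [0.01, 1.0, -0.0, 0.001]
ft_force: [0.3, -0.2, -0.5]
grip_width: 0.038
grasp_force: 0.0
```

Emit:
carry_out([
  {"dx":0,"dy":0,"dz":0,"twist":0,"fingers":0.1},
  {"dx":0,"dy":0,"dz":0,"twist":0,"fingers":0.1},
  {"dx":0,"dy":0,"dz":-10,"twist":0,"fingers":0.1},
  {"dx":0,"dy":0,"dz":-30,"twist":0,"fingers":0.1},
  {"dx":0,"dy":0,"dz":-60,"twist":0,"fingers":0.1},
])

```text
clock: 6.6
eef_pos: [0.5124, -0.0484, 0.1482]
tool_rot: [0.01, 1.0, 0.0, -0.003]
ft_force: [0.2, 0.1, 0.5]
grip_width: 0.0384
grasp_force: 0.0
```

Run:
```python
from h import *
import pickle
c=cam("wrist","pics/w5.png");pickle.dump((c,bot.get_obs()),open("c5.pkl","wb"))
go([.5148,-.0482,.16],88.7)
```

```text
d [ 2.2  0.6 -3.9] twist 0.1 | pos [ 0.5171 -0.0488  0.1561] yaw 88.81 t 6.65 w 0.03832179629654721 F [ 2.  -0.7  3.1]
```

View pics/w5.png

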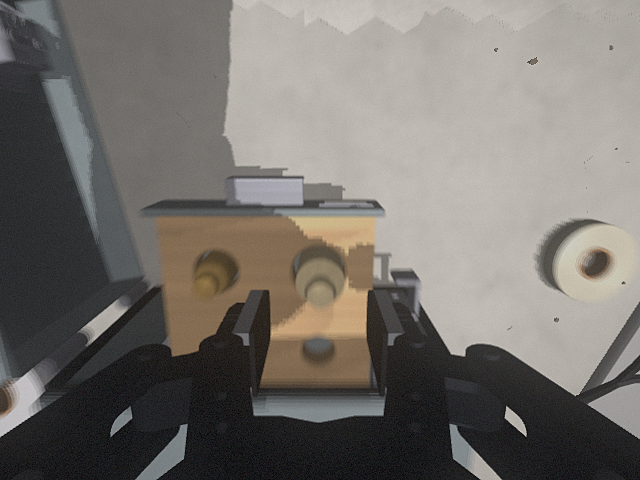

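Emit:
carry_out([
  {"dx":10,"dy":0,"dz":-10,"twist":0,"fingers":1},
  {"dx":35,"dy":-10,"dz":-10,"twist":0,"fingers":1},
  {"dx":65,"dy":-20,"dz":-5,"twist":0,"fingers":1},
  {"dx":90,"dy":-28,"dz":15,"twist":0,"fingers":1},
  {"dx":90,"dy":-28,"dz":45,"twist":0,"fingers":1},
])

```text
clock: 7.07
eef_pos: [0.4218, -0.0758, 0.1067]
tool_rot: [0.011, 1.0, -0.001, 0.002]
ft_force: [0.6, 0.6, -0.3]
grip_width: 0.0003
grasp_force: 0.0
```

Emit:
carry_out([
  {"dx":0,"dy":0,"dz":15,"twist":0,"fingers":1},
  {"dx":0,"dy":0,"dz":25,"twist":0,"fingers":1},
  {"dx":0,"dy":0,"dz":25,"twist":0,"fingers":1},
  {"dx":0,"dy":0,"dz":25,"twist":0,"fingers":1},
  {"dx":0,"dy":0,"dz":25,"twist":0,"fingers":1},
])

```text
clock: 7.48
eef_pos: [0.4249, -0.0749, 0.0804]
tool_rot: [0.01, 1.0, -0.0, 0.001]
ft_force: [-0.4, -0.4, 0.4]
grip_width: -0.0001
grasp_force: 0.0
```

Run:
```python
from h import *
go([.463-.013,-.0745,.079],88.7)
```

```text
d [-25.1   0.9   1.5] twist 0.1 | pos [ 0.4249 -0.0749  0.0804] yaw 88.82 t 7.4833 w -7.807955790800485e-05 F [-0.4 -0.4  0.4]
```

Emit:
carry_out([
  {"dx":-8,"dy":0.5,"dz":1,"twist":0,"fingers":1},
  {"dx":-15,"dy":0.5,"dz":1,"twist":0,"fingers":1},
  {"dx":-20,"dy":0.5,"dz":1,"twist":0,"fingers":1},
  {"dx":-24,"dy":0.5,"dz":1,"twist":0,"fingers":1},
  {"dx":-28,"dy":0.5,"dz":1,"twist":0,"fingers":1},
])

```text
clock: 7.9
eef_pos: [0.4528, -0.0748, 0.0785]
tool_rot: [0.01, 1.0, -0.0, 0.0]
ft_force: [-0.3, 0.8, -0.5]
grip_width: 0.0001
grasp_force: 0.0
```

Emit:
carry_out([
  {"dx":-4,"dy":0,"dz":0,"twist":0,"fingers":1},
  {"dx":-8,"dy":0,"dz":0,"twist":0,"fingers":1},
  {"dx":-12,"dy":0,"dz":0,"twist":0,"fingers":1},
  {"dx":-16,"dy":0,"dz":0,"twist":0,"fingers":1},
  {"dx":-20,"dy":0,"dz":0,"twist":0,"fingers":1},
])

```text
clock: 8.32
eef_pos: [0.4717, -0.0752, 0.0781]
tool_rot: [0.01, 1.0, 0.0, -0.001]
ft_force: [-2.7, -0.0, 0.2]
grip_width: 0.0
grasp_force: 1.1
```

Emit:
carry_out([
  {"dx":-5,"dy":0,"dz":0,"twist":0,"fingers":1},
  {"dx":-10,"dy":0,"dz":0,"twist":0,"fingers":1},
  {"dx":-15,"dy":0,"dz":0,"twist":0,"fingers":1},
  {"dx":-20,"dy":0,"dz":0,"twist":0,"fingers":1},
  {"dx":-25,"dy":0,"dz":0,"twist":0,"fingers":1},
])

```text
clock: 8.73
eef_pos: [0.4972, -0.0758, 0.0781]
tool_rot: [0.01, 1.0, -0.0, -0.0]
ft_force: [-2.5, -0.9, -0.9]
grip_width: 0.0001
grasp_force: 1.1
```

Emit:
carry_out([
  {"dx":-5,"dy":0,"dz":0,"twist":0,"fingers":1},
  {"dx":-10,"dy":0,"dz":0,"twist":0,"fingers":1},
  {"dx":-15,"dy":0,"dz":0,"twist":0,"fingers":1},
  {"dx":-20,"dy":0,"dz":0,"twist":0,"fingers":1},
  {"dx":-24,"dy":0,"dz":0,"twist":0,"fingers":1},
])

```text
clock: 9.15
eef_pos: [0.5215, -0.0762, 0.0782]
tool_rot: [0.01, 1.0, 0.0, 0.0]
ft_force: [-2.2, -1.3, -0.8]
grip_width: 0.0003
grasp_force: 1.1
```

Emit:
carry_out([
  {"dx":-1,"dy":0,"dz":0,"twist":0,"fingers":1},
  {"dx":-2,"dy":0,"dz":0,"twist":0,"fingers":1},
  {"dx":-3,"dy":0,"dz":0,"twist":0,"fingers":1},
  {"dx":-4,"dy":0,"dz":0,"twist":0,"fingers":1},
  {"dx":-5,"dy":0,"dz":0,"twist":0,"fingers":1},
])

```text
clock: 9.57
eef_pos: [0.5258, -0.0763, 0.0784]
tool_rot: [0.01, 1.0, -0.0, -0.0]
ft_force: [-2.2, -0.2, -0.9]
grip_width: -0.0001
grasp_force: 1.0
```

Still only friction; continue in 0.7 mm rows.

Emit:
carry_out([
  {"dx":-0.6,"dy":0,"dz":0,"twist":0,"fingers":1},
  {"dx":-1.2,"dy":0,"dz":0,"twist":0,"fingers":1},
  {"dx":-1.8,"dy":0,"dz":0,"twist":0,"fingers":1},
  {"dx":-2.4,"dy":0,"dz":0,"twist":0,"fingers":1},
  {"dx":-3,"dy":0,"dz":0,"twist":0,"fingers":1},
])

```text
clock: 9.98
eef_pos: [0.529, -0.0764, 0.0784]
tool_rot: [0.01, 1.0, 0.0, 0.0]
ft_force: [-1.9, -0.7, -0.2]
grip_width: -0.0001
grasp_force: 1.0
```

Emit:
carry_out([
  {"dx":-0.4,"dy":0,"dz":0,"twist":0,"fingers":1},
  {"dx":-0.8,"dy":0,"dz":0,"twist":0,"fingers":1},
  {"dx":-1.2,"dy":0,"dz":0,"twist":0,"fingers":1},
  {"dx":-1.6,"dy":0,"dz":0,"twist":0,"fingers":1},
  {"dx":-2,"dy":0,"dz":0,"twist":0,"fingers":1},
])

```text
clock: 10.4
eef_pos: [0.531, -0.0764, 0.0784]
tool_rot: [0.01, 1.0, -0.0, 0.0]
ft_force: [-2.0, -0.4, 0.0]
grip_width: 0.0
grasp_force: 1.0
```

Emit:
carry_out([
  {"dx":-0.4,"dy":0,"dz":0,"twist":0,"fingers":1},
  {"dx":-0.8,"dy":0,"dz":0,"twist":0,"fingers":1},
  {"dx":-1.2,"dy":0,"dz":0,"twist":0,"fingers":1},
  {"dx":-1.6,"dy":0,"dz":0,"twist":0,"fingers":1},
  {"dx":-2,"dy":0,"dz":0,"twist":0,"fingers":1},
])

```text
clock: 10.82
eef_pos: [0.533, -0.0764, 0.0784]
tool_rot: [0.01, 1.0, 0.0, 0.0]
ft_force: [-2.0, -1.2, -0.3]
grip_width: 0.0
grasp_force: 1.0
```

Emit:
carry_out([
  {"dx":-0.4,"dy":0,"dz":0,"twist":0,"fingers":1},
  {"dx":-0.8,"dy":0,"dz":0,"twist":0,"fingers":1},
  {"dx":-1.2,"dy":0,"dz":0,"twist":0,"fingers":1},
  {"dx":-1.6,"dy":0,"dz":0,"twist":0,"fingers":1},
  {"dx":-2,"dy":0,"dz":0,"twist":0,"fingers":1},
])

```text
clock: 11.23
eef_pos: [0.5338, -0.0765, 0.0783]
tool_rot: [0.01, 1.0, -0.0, -0.001]
ft_force: [-6.8, -0.0, 4.4]
grip_width: 0.0002
grasp_force: 3.2
```

Emit:
carry_out([
  {"dx":-0.4,"dy":0,"dz":0,"twist":0,"fingers":1},
  {"dx":-0.8,"dy":0,"dz":0,"twist":0,"fingers":1},
  {"dx":-0.8,"dy":0,"dz":0,"twist":0,"fingers":1},
  {"dx":-0.8,"dy":0,"dz":0,"twist":0,"fingers":1},
  {"dx":-0.8,"dy":0,"dz":0,"twist":0,"fingers":1},
])

```text
clock: 11.65
eef_pos: [0.5338, -0.0765, 0.0783]
tool_rot: [0.01, 1.0, 0.0, -0.002]
ft_force: [-6.9, -0.1, 5.5]
grip_width: 0.0
grasp_force: 3.7
```

Run:
```python
from h import *
import pickle
c=cam("scene");t=cam("top","pics/t6.png");pickle.dump((c,t),open("c6.pkl","wb"))
o=bot.get_obs();print(o["eef_pos"],o["ft_force"],o["ft_torque"])
cv2.imwrite("pics/s6c.png",cv2.resize(c["image"][190:410,290:490,::-1],None,fx=2.7,fy=2.7,interpolation=cv2.INTER_CUBIC))
```

```text
[ 0.53381831 -0.07650851  0.07829203] [-7.54170775  0.96890875  5.06288171] [-0.01525064  1.47282421  0.02863249]
```

View pics/s6c.png

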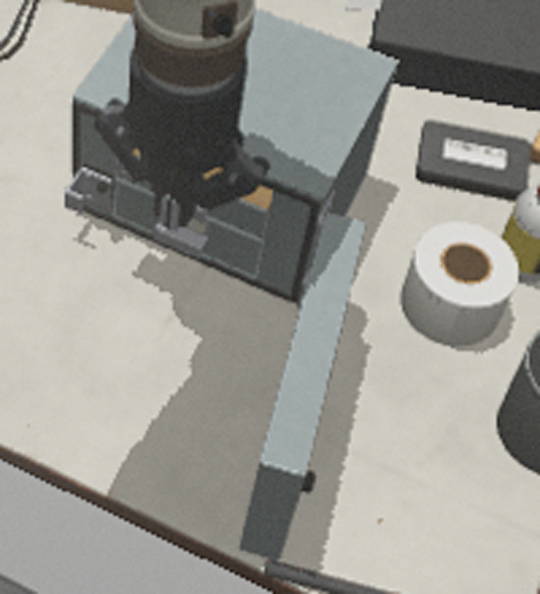

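Emit:
carry_out([
  {"dx":6,"dy":0,"dz":0,"twist":0,"fingers":1},
  {"dx":30,"dy":0,"dz":0,"twist":0,"fingers":1},
  {"dx":60,"dy":0,"dz":-20,"twist":-7,"fingers":1},
  {"dx":85,"dy":0,"dz":-50,"twist":-14,"fingers":1},
  {"dx":100,"dy":0,"dz":-85,"twist":-21,"fingers":1},
])

```text
clock: 12.17
eef_pos: [0.4321, -0.074, 0.1623]
tool_rot: [-0.175, 0.985, 0.001, -0.002]
ft_force: [0.0, 0.1, -0.5]
grip_width: 0.0002
grasp_force: 0.0
```

Emit:
carry_out([
  {"dx":0,"dy":0,"dz":-25,"twist":-7,"fingers":1},
  {"dx":0,"dy":0,"dz":-45,"twist":-14,"fingers":1},
  {"dx":0,"dy":0,"dz":-50,"twist":-21,"fingers":1},
  {"dx":0,"dy":0,"dz":-50,"twist":-28,"fingers":1},
  {"dx":0,"dy":0,"dz":-50,"twist":-35,"fingers":1},
])

```text
clock: 12.58
eef_pos: [0.4374, -0.0747, 0.2147]
tool_rot: [-0.463, 0.886, -0.002, 0.002]
ft_force: [-0.3, -0.2, 0.4]
grip_width: -0.0001
grasp_force: 0.0
```

```bash
cat > door.py <<'E'
from h import *
H=np.array([.549,-.181]); Y0=-1.34
def tcp(th,gap=0.0,s=.011,r=.150):
    n=np.radians(178.66)+th; d=np.radians(88.66)+th
    p=H+r*np.array([np.cos(d),np.sin(d)])+(.028+s+gap)*np.array([np.cos(n),np.sin(n)])
    return p,88.66+np.degrees(th)
def rows(lst,z=.088):
    "rows in current tool frame for door angles/gaps"
    o=bot.get_obs();p=o["eef_pos"];Rt=R.from_quat(o["tool_rot"]).as_matrix();y0=np.degrees(np.arctan2(Rt[1,1],Rt[0,1]))
    print("pos",p.round(4),"yaw",round(y0,1),"F",o["ft_force"].round(1),"t",o["clock"])
    for th,gap in lst:
        q,yaw=tcp(th,gap); d=Rt.T@(np.r_[q,z]-p)*1000
        print(round(th,2),q.round(3),"d",d.round(1),"twist",round((-(yaw-y0)+180)%360-180,1))
E
python3 - <<'E'
from door import *
rows([(1.738,.04)],.25);rows([(1.738,.04)])
E
```

```text
pos [ 0.4374 -0.0747  0.2147] yaw 145.2 F [-0.3 -0.2  0.4] t 12.5833
1.74 [ 0.412 -0.281] d [183.6 -96.9 -35.3] twist -43.1
pos [ 0.4374 -0.0747  0.2147] yaw 145.2 F [-0.3 -0.2  0.4] t 12.5833
1.74 [ 0.412 -0.281] d [184.  -96.1 126.7] twist -43.1
```

Emit:
carry_out([
  {"dx":25,"dy":-13,"dz":0,"twist":-7,"fingers":1},
  {"dx":60,"dy":-31,"dz":0,"twist":-14,"fingers":1},
  {"dx":95,"dy":-50,"dz":0,"twist":-21,"fingers":1},
  {"dx":130,"dy":-68,"dz":0,"twist":-28,"fingers":1},
  {"dx":160,"dy":-84,"dz":0,"twist":-35,"fingers":1},
])

```text
clock: 13.0
eef_pos: [0.4144, -0.2454, 0.2139]
tool_rot: [-0.688, 0.726, -0.002, 0.001]
ft_force: [-0.4, 0.4, -0.1]
grip_width: -0.0002
grasp_force: 0.0
```

Run:
```python
from door import *
rows([(1.738,.04)],.2);rows([(1.738,.04)])
```

```text
pos [ 0.4144 -0.2454  0.2139] yaw 176.9 F [-0.4  0.4 -0.1] t 13.0
1.74 [ 0.412 -0.281] d [35.3  0.7 13.9] twist -11.4
pos [ 0.4144 -0.2454  0.2139] yaw 176.9 F [-0.4  0.4 -0.1] t 13.0
1.74 [ 0.412 -0.281] d [ 35.2   1.  125.9] twist -11.4
```

Emit:
carry_out([
  {"dx":25,"dy":1,"dz":0,"twist":-4,"fingers":1},
  {"dx":30,"dy":1,"dz":10,"twist":-8,"fingers":1},
  {"dx":30,"dy":1,"dz":45,"twist":-8,"fingers":1},
  {"dx":30,"dy":1,"dz":80,"twist":-8,"fingers":1},
  {"dx":30,"dy":1,"dz":110,"twist":-8,"fingers":1},
])

```text
clock: 13.42
eef_pos: [0.4116, -0.2744, 0.1022]
tool_rot: [0.734, -0.679, 0.002, -0.0]
ft_force: [-0.0, 0.5, -0.3]
grip_width: -0.0003
grasp_force: 0.0
```

Emit:
carry_out([
  {"dx":0,"dy":0,"dz":12,"twist":0,"fingers":1},
  {"dx":0,"dy":0,"dz":16,"twist":0,"fingers":1},
  {"dx":0,"dy":0,"dz":16,"twist":0,"fingers":1},
  {"dx":0,"dy":0,"dz":16,"twist":0,"fingers":1},
  {"dx":0,"dy":0,"dz":16,"twist":0,"fingers":1},
])

```text
clock: 13.83
eef_pos: [0.4124, -0.2744, 0.089]
tool_rot: [0.734, -0.679, 0.002, -0.0]
ft_force: [-0.3, 0.5, 0.6]
grip_width: 0.0001
grasp_force: 0.0
```

Run:
```python
from door import *
rows([(1.738,.02),(1.738,.01),(1.738,0),(1.70,0),(1.65,0)])
print(bot.get_obs()["joint_pos"].round(2))
```

```text
pos [ 0.4124 -0.2744  0.089 ] yaw -175.5 F [-0.3  0.5  0.6] t 13.8333
1.74 [ 0.409 -0.261] d [-13.7   2.3   0.9] twist -3.7
1.74 [ 0.408 -0.251] d [-23.7   2.9   0.9] twist -3.7
1.74 [ 0.406 -0.241] d [-33.7   3.6   0.9] twist -3.7
1.7 [ 0.404 -0.236] d [-39.3   5.3   0.9] twist -1.5
1.65 [ 0.401 -0.228] d [-46.8   7.3   0.8] twist 1.3
[-0.59  0.34 -0.25  0.97  0.   -2.24]
```

Emit:
carry_out([
  {"dx":-8,"dy":2,"dz":1,"twist":-2,"fingers":1},
  {"dx":-16,"dy":3,"dz":1,"twist":-3,"fingers":1},
  {"dx":-24,"dy":3.5,"dz":1,"twist":-2.5,"fingers":1},
  {"dx":-32,"dy":4,"dz":1,"twist":-2,"fingers":1},
  {"dx":-39,"dy":5,"dz":1,"twist":-1,"fingers":1},
])

```text
clock: 14.25
eef_pos: [0.4027, -0.234, 0.0867]
tool_rot: [0.74, -0.672, 0.0, 0.0]
ft_force: [0.7, -1.3, -0.4]
grip_width: -0.0001
grasp_force: 0.0
```

Run:
```python
from door import *
rows([(1.65,0),(1.6,0),(1.53,0),(1.46,0),(1.39,0)])
```

```text
pos [ 0.4027 -0.234   0.0867] yaw -174.5 F [ 0.7 -1.3 -0.4] t 14.25
1.65 [ 0.401 -0.228] d [-5.8  0.7 -1.3] twist 2.3
1.6 [ 0.399 -0.221] d [-13.4   2.2  -1.3] twist 5.2
1.53 [ 0.397 -0.21 ] d [-24.2   3.6  -1.3] twist 9.2
1.46 [ 0.395 -0.2  ] d [-35.    4.2  -1.3] twist 13.2
1.39 [ 0.394 -0.189] d [-45.9   4.1  -1.4] twist 17.2
```

Emit:
carry_out([
  {"dx":-6,"dy":0.7,"dz":-1,"twist":2.3,"fingers":1},
  {"dx":-13.4,"dy":2.2,"dz":-1,"twist":5.2,"fingers":1},
  {"dx":-24,"dy":3.6,"dz":-1,"twist":9.2,"fingers":1},
  {"dx":-35,"dy":4.2,"dz":-1,"twist":13.2,"fingers":1},
  {"dx":-46,"dy":4.1,"dz":-1,"twist":17.2,"fingers":1},
])

```text
clock: 14.67
eef_pos: [0.3941, -0.1887, 0.0876]
tool_rot: [-0.63, 0.777, -0.0, 0.0]
ft_force: [-0.3, -0.4, 0.5]
grip_width: -0.0
grasp_force: 0.0
```

Run:
```python
from door import *
rows([(1.32,0),(1.25,0),(1.18,0),(1.11,0),(1.04,0)])
```

```text
pos [ 0.3941 -0.1887  0.0876] yaw 168.1 F [-0.3 -0.4  0.5] t 14.6667
1.32 [ 0.394 -0.178] d [-10.5   2.3  -0.4] twist 3.8
1.25 [ 0.395 -0.167] d [-21.3   4.   -0.4] twist 7.8
1.18 [ 0.396 -0.156] d [-32.1   4.8  -0.4] twist 11.8
1.11 [ 0.398 -0.146] d [-42.9   5.   -0.4] twist 15.8
1.04 [ 0.401 -0.135] d [-53.8   4.4  -0.4] twist 19.8
```

Emit:
carry_out([
  {"dx":-10.5,"dy":2.3,"dz":0,"twist":3.8,"fingers":1},
  {"dx":-21.3,"dy":4,"dz":0,"twist":7.8,"fingers":1},
  {"dx":-32,"dy":4.8,"dz":0,"twist":11.8,"fingers":1},
  {"dx":-43,"dy":5,"dz":0,"twist":15.8,"fingers":1},
  {"dx":-54,"dy":4.4,"dz":0,"twist":19.8,"fingers":1},
])

```text
clock: 15.08
eef_pos: [0.4005, -0.1348, 0.0876]
tool_rot: [-0.487, 0.873, -0.0, -0.0]
ft_force: [-0.0, -1.1, -0.0]
grip_width: 0.0001
grasp_force: 0.0
```

Run:
```python
from door import *
rows([(.97,0),(.90,0),(.83,0),(.76,0),(.69,0)])
```

```text
pos [ 0.4005 -0.1348  0.0876] yaw 148.3 F [-0.  -1.1 -0. ] t 15.0833
0.97 [ 0.404 -0.125] d [-10.4   1.8  -0.4] twist 4.1
0.9 [ 0.409 -0.115] d [-21.1   3.4  -0.4] twist 8.1
0.83 [ 0.414 -0.105] d [-32.    4.2  -0.4] twist 12.1
0.76 [ 0.419 -0.096] d [-42.8   4.3  -0.4] twist 16.1
0.69 [ 0.426 -0.087] d [-53.6   3.6  -0.5] twist 20.1
```

Emit:
carry_out([
  {"dx":-10.5,"dy":1.8,"dz":0,"twist":4.1,"fingers":1},
  {"dx":-21,"dy":3.4,"dz":0,"twist":8.1,"fingers":1},
  {"dx":-32,"dy":4.2,"dz":0,"twist":12.1,"fingers":1},
  {"dx":-43,"dy":4.3,"dz":0,"twist":16.1,"fingers":1},
  {"dx":-53.5,"dy":3.6,"dz":0,"twist":20.1,"fingers":1},
])

```text
clock: 15.5
eef_pos: [0.4252, -0.0871, 0.0874]
tool_rot: [-0.327, 0.945, 0.0, -0.0]
ft_force: [-0.8, -1.1, 0.1]
grip_width: 0.0002
grasp_force: 0.0
```

Run:
```python
from door import *
rows([(.63,0),(.57,0),(.52,0),(.48,0),(.44,0)])
```

```text
pos [ 0.4252 -0.0871  0.0874] yaw 128.2 F [-0.8 -1.1  0.1] t 15.5
0.63 [ 0.431 -0.08 ] d [-9.3  1.7 -0.6] twist 3.5
0.57 [ 0.438 -0.073] d [-18.5   3.2  -0.6] twist 6.9
0.52 [ 0.443 -0.068] d [-26.2   4.   -0.6] twist 9.8
0.48 [ 0.448 -0.064] d [-32.4   4.4  -0.6] twist 12.1
0.44 [ 0.453 -0.06 ] d [-38.6   4.6  -0.6] twist 14.4
```

Emit:
carry_out([
  {"dx":-9.3,"dy":1.7,"dz":0,"twist":3.5,"fingers":1},
  {"dx":-18.5,"dy":3.2,"dz":0,"twist":6.9,"fingers":1},
  {"dx":-26.2,"dy":4,"dz":0,"twist":9.8,"fingers":1},
  {"dx":-32.4,"dy":4.4,"dz":0,"twist":12.1,"fingers":1},
  {"dx":-38.6,"dy":4.6,"dz":0,"twist":14.4,"fingers":1},
])

```text
clock: 15.92
eef_pos: [0.4527, -0.0597, 0.0874]
tool_rot: [-0.207, 0.978, 0.0, -0.0]
ft_force: [-1.3, 0.1, -0.1]
grip_width: 0.0001
grasp_force: 0.0
```

Run:
```python
from door import *
rows([(.40,0),(.36,0),(.32,0),(.28,0),(.24,0)])
```

```text
pos [ 0.4527 -0.0597  0.0874] yaw 113.9 F [-1.3  0.1 -0.1] t 15.9167
0.4 [ 0.458 -0.056] d [-6.   1.5 -0.6] twist 2.4
0.36 [ 0.463 -0.052] d [-12.1   2.7  -0.6] twist 4.6
0.32 [ 0.468 -0.049] d [-18.2   3.6  -0.6] twist 6.9
0.28 [ 0.473 -0.046] d [-24.4   4.3  -0.6] twist 9.2
0.24 [ 0.479 -0.043] d [-30.6   4.8  -0.6] twist 11.5
```

Emit:
carry_out([
  {"dx":-6,"dy":1.5,"dz":0,"twist":2.4,"fingers":1},
  {"dx":-12.1,"dy":2.7,"dz":0,"twist":4.6,"fingers":1},
  {"dx":-18.2,"dy":3.6,"dz":0,"twist":6.9,"fingers":1},
  {"dx":-24.4,"dy":4.3,"dz":0,"twist":9.2,"fingers":1},
  {"dx":-30.6,"dy":4.8,"dz":0,"twist":11.5,"fingers":1},
])

```text
clock: 16.33
eef_pos: [0.4785, -0.0429, 0.0874]
tool_rot: [-0.108, 0.994, 0.0, -0.0]
ft_force: [-1.3, -0.1, -0.1]
grip_width: -0.0002
grasp_force: 0.0
```

Run:
```python
from door import *
rows([(.215,0),(.19,0),(.17,0),(.15,0),(.13,0)])
```

```text
pos [ 0.4785 -0.0429  0.0874] yaw 102.4 F [-1.3 -0.1 -0.1] t 16.3333
0.21 [ 0.482 -0.041] d [-3.9  0.9 -0.6] twist 1.4
0.19 [ 0.486 -0.04 ] d [-7.7  1.7 -0.6] twist 2.9
0.17 [ 0.489 -0.038] d [-10.8   2.3  -0.6] twist 4.0
0.15 [ 0.491 -0.037] d [-13.8   2.9  -0.6] twist 5.2
0.13 [ 0.494 -0.036] d [-16.9   3.3  -0.7] twist 6.3
```

Emit:
carry_out([
  {"dx":-3.9,"dy":0.9,"dz":0,"twist":1.4,"fingers":1},
  {"dx":-7.5,"dy":1.7,"dz":0,"twist":2.9,"fingers":1},
  {"dx":-10,"dy":2.3,"dz":0,"twist":4,"fingers":1},
  {"dx":-12.5,"dy":2.9,"dz":0,"twist":5.2,"fingers":1},
  {"dx":-15,"dy":3.3,"dz":0,"twist":6.3,"fingers":1},
])

```text
clock: 16.75
eef_pos: [0.4929, -0.0369, 0.0874]
tool_rot: [-0.054, 0.999, 0.0, -0.0]
ft_force: [-0.9, -0.2, 0.2]
grip_width: -0.0005
grasp_force: 0.0
```

Run:
```python
from door import *
rows([(.12,0),(.1,0),(.08,0),(.06,0),(.04,0),(0,0)])
```

```text
pos [ 0.4929 -0.0369  0.0874] yaw 96.2 F [-0.9 -0.2  0.2] t 16.75
0.12 [ 0.496 -0.035] d [-3.   1.1 -0.6] twist 0.6
0.1 [ 0.499 -0.034] d [-6.   1.9 -0.6] twist 1.8
0.08 [ 0.502 -0.033] d [-9.   2.5 -0.6] twist 2.9
0.06 [ 0.505 -0.033] d [-12.1   3.1  -0.6] twist 4.1
0.04 [ 0.508 -0.032] d [-15.1   3.7  -0.6] twist 5.2
0 [ 0.514 -0.03 ] d [-21.3   4.5  -0.6] twist 7.5
```

Emit:
carry_out([
  {"dx":-1.2,"dy":0.3,"dz":0,"twist":0.4,"fingers":1},
  {"dx":-2.4,"dy":0.6,"dz":0,"twist":0.8,"fingers":1},
  {"dx":-3.6,"dy":0.9,"dz":0,"twist":1.2,"fingers":1},
  {"dx":-4.8,"dy":1.2,"dz":0,"twist":1.6,"fingers":1},
  {"dx":-6,"dy":1.5,"dz":0,"twist":2,"fingers":1},
])

```text
clock: 17.17
eef_pos: [0.4989, -0.0353, 0.0873]
tool_rot: [-0.036, 0.999, 0.0, -0.0]
ft_force: [-0.7, -0.1, 0.3]
grip_width: -0.0001
grasp_force: 0.0
```

Emit:
carry_out([
  {"dx":-1,"dy":0.2,"dz":0,"twist":0.4,"fingers":1},
  {"dx":-2,"dy":0.4,"dz":0,"twist":0.8,"fingers":1},
  {"dx":-3,"dy":0.6,"dz":0,"twist":1.2,"fingers":1},
  {"dx":-4,"dy":0.8,"dz":0,"twist":1.6,"fingers":1},
  {"dx":-5,"dy":1,"dz":0,"twist":2,"fingers":1},
])

```text
clock: 17.58
eef_pos: [0.5027, -0.034, 0.0871]
tool_rot: [-0.019, 1.0, -0.0, -0.001]
ft_force: [-5.9, -0.8, 1.7]
grip_width: 0.0001
grasp_force: 0.0
```

Emit:
carry_out([
  {"dx":-0.6,"dy":0.1,"dz":0,"twist":0.2,"fingers":1},
  {"dx":-1.2,"dy":0.2,"dz":0,"twist":0.4,"fingers":1},
  {"dx":-1.8,"dy":0.3,"dz":0,"twist":0.6,"fingers":1},
  {"dx":-2.4,"dy":0.4,"dz":0,"twist":0.8,"fingers":1},
  {"dx":-3,"dy":0.5,"dz":0,"twist":1,"fingers":1},
])

```text
clock: 18.0
eef_pos: [0.5063, -0.033, 0.0871]
tool_rot: [-0.01, 1.0, 0.0, -0.001]
ft_force: [-2.3, 0.6, -1.2]
grip_width: 0.0001
grasp_force: 0.0
```

Emit:
carry_out([
  {"dx":-0.5,"dy":0.1,"dz":0,"twist":0.2,"fingers":1},
  {"dx":-1,"dy":0.2,"dz":0,"twist":0.4,"fingers":1},
  {"dx":-1.5,"dy":0.2,"dz":0,"twist":0.6,"fingers":1},
  {"dx":-2,"dy":0.3,"dz":0,"twist":0.6,"fingers":1},
  {"dx":-2.5,"dy":0.3,"dz":0,"twist":0.6,"fingers":1},
])

```text
clock: 18.42
eef_pos: [0.5083, -0.0331, 0.0871]
tool_rot: [-0.005, 1.0, -0.0, -0.001]
ft_force: [-6.3, 0.1, 2.1]
grip_width: -0.0001
grasp_force: 0.0
```

Emit:
carry_out([
  {"dx":-0.4,"dy":0,"dz":0,"twist":0,"fingers":1},
  {"dx":-0.8,"dy":0,"dz":0,"twist":0,"fingers":1},
  {"dx":-1.2,"dy":0,"dz":0,"twist":0,"fingers":1},
  {"dx":-1.6,"dy":0,"dz":0,"twist":0,"fingers":1},
  {"dx":-1.6,"dy":0,"dz":0,"twist":0,"fingers":1},
])

```text
clock: 18.83
eef_pos: [0.5086, -0.0332, 0.0869]
tool_rot: [-0.005, 1.0, -0.0, -0.002]
ft_force: [-9.9, -0.8, 4.1]
grip_width: 0.0003
grasp_force: 0.0
```

Emit:
carry_out([
  {"dx":-0.4,"dy":0,"dz":0,"twist":0,"fingers":1},
  {"dx":-0.8,"dy":0,"dz":0,"twist":0,"fingers":1},
  {"dx":-1.2,"dy":0,"dz":0,"twist":0,"fingers":1},
  {"dx":-1.2,"dy":0,"dz":0,"twist":0,"fingers":1},
  {"dx":-1.2,"dy":0,"dz":0,"twist":0,"fingers":1},
])

```text
clock: 19.25
eef_pos: [0.5088, -0.0333, 0.0866]
tool_rot: [-0.005, 1.0, -0.0, -0.003]
ft_force: [-9.6, 0.1, 3.3]
grip_width: -0.0001
grasp_force: 0.0
```

Emit:
carry_out([
  {"dx":-0.4,"dy":0,"dz":0,"twist":0,"fingers":1},
  {"dx":-0.8,"dy":0,"dz":0,"twist":0,"fingers":1},
  {"dx":-1.2,"dy":0,"dz":0,"twist":0,"fingers":1},
  {"dx":-1.5,"dy":0,"dz":0,"twist":0,"fingers":1},
  {"dx":-1.5,"dy":0,"dz":0,"twist":0,"fingers":1},
])

```text
clock: 19.67
eef_pos: [0.5087, -0.0333, 0.0864]
tool_rot: [-0.005, 1.0, -0.0, -0.005]
ft_force: [-13.7, -0.9, 6.0]
grip_width: -0.0004
grasp_force: 0.0
```

Run:
```python
from h import *
import pickle
c,t=cam("scene"),cam("top");pickle.dump((c,t),open("c7.pkl","wb"))
o=bot.get_obs();print(o["eef_pos"],o["ft_force"],o["ft_torque"],o["joint_pos"].round(3))
```

```text
[ 0.50874546 -0.03332099  0.08637731] [-14.28726121  -0.75912866   5.37339323] [-0.26856668  2.21447175 -0.34413985] [-0.065  0.378 -0.203  1.    -0.001 -0.074]
```

Emit:
carry_out([
  {"dx":3,"dy":0,"dz":0,"twist":0,"fingers":1},
  {"dx":12,"dy":0,"dz":0,"twist":0,"fingers":1},
  {"dx":30,"dy":0,"dz":0,"twist":0,"fingers":1},
  {"dx":55,"dy":0,"dz":0,"twist":0,"fingers":1},
  {"dx":80,"dy":0,"dz":0,"twist":0,"fingers":1},
])

```text
clock: 20.18
eef_pos: [0.4346, -0.0338, 0.0878]
tool_rot: [-0.006, 1.0, -0.0, 0.002]
ft_force: [-0.2, -1.1, 0.8]
grip_width: 0.0001
grasp_force: 0.0
```

Emit:
carry_out([
  {"dx":15,"dy":20,"dz":0,"twist":0,"fingers":1},
  {"dx":40,"dy":50,"dz":0,"twist":0,"fingers":1},
  {"dx":60,"dy":80,"dz":-20,"twist":0,"fingers":1},
  {"dx":70,"dy":110,"dz":-40,"twist":0,"fingers":1},
  {"dx":80,"dy":140,"dz":-50,"twist":0,"fingers":1},
])

```text
clock: 20.6
eef_pos: [0.353, 0.1069, 0.1397]
tool_rot: [-0.005, 1.0, 0.001, 0.003]
ft_force: [2.8, 1.3, 0.2]
grip_width: 0.0
grasp_force: 0.0
```

Run:
```python
from door import *
import pickle
c0=pickle.load(open("c7.pkl","rb")); c,t=cam("scene","pics/s8.png"),cam("top","pics/t8.png"); print(bot.get_obs()["eef_pos"])
# door top-edge outer line in top view: profile along world x at several y (z=.14), find edges
g=lambda im:cv2.cvtColor(im,cv2.COLOR_RGB2GRAY).astype(np.float32)
for nm,im in(("push",c0[1]),("rel",t)):
  for y in(-.15,-.10,-.02,.005):
    xs=np.arange(.49,.60,.0025)
    p=w2px(im,np.c_[xs,xs*0+y,xs*0+.14]).astype(np.float32)
    v=cv2.remap(g(im["image"]),p[:,:1],p[:,1:],cv2.INTER_LINEAR)[:,0]
    print(nm,y,v.astype(int))
```

```text
[0.35359322 0.10932413 0.13993627]
push -0.15 [125 125 125 126 125 125 125 125 125 107  73  70  70  76  98 105 105 105
 105 105 105 104 105 104 100  79  62  72 113 143 149 149 148 148 147 147
 148 148 146 147 147 149 148 147]
push -0.1 [162 160 156 153 150 147 145 139 131 121 116 128 140 154 162 166 170 173
 175 176 178 179 186 188 163 107 108 114 110 109 112 123 131 135 143 144
 147 147 146 141 135 137 139 137]
push -0.02 [175 174 172 170 168 166 165 161 158 155 149 139 135 147 170 176 178 178
 177 179 181 183 185 186 189 189 163 131 124 124 125 124 131 133 136 140
 146 150 153 157 164 176 179 180]
push 0.005 [190 203 206 208 208 208 208 208 207 207 207 207 207 206 205 204 203 200
 199 196 193 191 186 185 187 181 182 183 180 175 178 175 177 178 172 182
 189 186 183 179 175 170 168 162]
rel -0.15 [194 195 196 196 195 194 194 194 177 109  74  71  71  91 152 160 160 160
 160 159 158 158 159 159 145  93  65  79 129 151 151 151 150 150 149 149
 150 150 148 148 149 151 150 150]
rel -0.1 [197 197 198 199 198 196 198 200 181 111  74  86 131 126 157 163 163 163
 162 162 162 162 161 161 141  82  62  62 114 152 153 152 153 152 150 150
 151 151 152 152 153 154 153 153]
rel -0.02 [193 193 194 197 197 196 193 128  74  74  78  75  71  91 154 159 159 159
 159 161 161 160 158 157 136  81  94  71  71 135 165 165 164 164 162 161
 161 161 161 159 159 157 157 159]
rel 0.005 [202 202 201 199 199 197 196 196 179 107  73  73  72  91 155 161 160 160
 161 161 161 161 161 161 138  71  69  66  71 127 164 167 165 164 164 165
 165 166 166 166 166 165 165 164]
```

Emit:
carry_out([
  {"dx":-10,"dy":-30,"dz":10,"twist":0,"fingers":1},
  {"dx":-20,"dy":-60,"dz":20,"twist":0,"fingers":1},
  {"dx":-40,"dy":-90,"dz":30,"twist":0,"fingers":1},
  {"dx":-70,"dy":-120,"dz":40,"twist":0,"fingers":1},
  {"dx":-100,"dy":-139,"dz":50,"twist":0,"fingers":1},
])

```text
clock: 21.12
eef_pos: [0.4548, -0.0356, 0.0872]
tool_rot: [-0.004, 1.0, -0.0, 0.001]
ft_force: [1.1, 1.5, 0.3]
grip_width: 0.0001
grasp_force: 0.0
```

Run:
```python
from h import *
go([.504,-.033,.087])
```

```text
d [-49.3   2.1   0.3] twist 0 | pos [ 0.4548 -0.0356  0.0872] yaw 90.51 t 21.1167 w 0.00010121411213586742 F [1.1 1.5 0.3]
```

Emit:
carry_out([
  {"dx":-12,"dy":1,"dz":0,"twist":0,"fingers":1},
  {"dx":-24,"dy":2,"dz":0,"twist":0,"fingers":1},
  {"dx":-33,"dy":2,"dz":0,"twist":0,"fingers":1},
  {"dx":-40,"dy":2,"dz":0,"twist":0,"fingers":1},
  {"dx":-45,"dy":2,"dz":0,"twist":0,"fingers":1},
])

```text
clock: 21.53
eef_pos: [0.4995, -0.0304, 0.0873]
tool_rot: [-0.005, 1.0, -0.0, 0.0]
ft_force: [0.0, 0.3, -0.1]
grip_width: 0.0002
grasp_force: 0.0
```

Emit:
carry_out([
  {"dx":-1,"dy":0,"dz":0,"twist":0,"fingers":1},
  {"dx":-2,"dy":0,"dz":0,"twist":0,"fingers":1},
  {"dx":-3,"dy":0,"dz":0,"twist":0,"fingers":1},
  {"dx":-4,"dy":0,"dz":0,"twist":0,"fingers":1},
  {"dx":-4,"dy":0,"dz":0,"twist":0,"fingers":1},
])

```text
clock: 21.95
eef_pos: [0.5025, -0.0299, 0.0875]
tool_rot: [-0.006, 1.0, -0.0, 0.0]
ft_force: [0.5, 0.7, -0.7]
grip_width: -0.0006
grasp_force: 0.0
```

Emit:
carry_out([
  {"dx":-0.5,"dy":0,"dz":0,"twist":0,"fingers":1},
  {"dx":-1,"dy":0,"dz":0,"twist":0,"fingers":1},
  {"dx":-1.5,"dy":0,"dz":0,"twist":0,"fingers":1},
  {"dx":-1.5,"dy":0,"dz":0,"twist":0,"fingers":1},
  {"dx":-1.5,"dy":0,"dz":0,"twist":0,"fingers":1},
])

```text
clock: 22.37
eef_pos: [0.5041, -0.03, 0.0873]
tool_rot: [-0.005, 1.0, -0.0, -0.0]
ft_force: [0.5, 0.2, 0.4]
grip_width: 0.0001
grasp_force: 0.0
```

No contact at 0.504, where the bevel had been pushing earlier. A bit further to find the contact.

Emit:
carry_out([
  {"dx":-0.5,"dy":0,"dz":0,"twist":0,"fingers":1},
  {"dx":-1,"dy":0,"dz":0,"twist":0,"fingers":1},
  {"dx":-1.5,"dy":0,"dz":0,"twist":0,"fingers":1},
  {"dx":-2,"dy":0,"dz":0,"twist":0,"fingers":1},
  {"dx":-2,"dy":0,"dz":0,"twist":0,"fingers":1},
])

```text
clock: 22.78
eef_pos: [0.5062, -0.03, 0.0873]
tool_rot: [-0.005, 1.0, -0.0, 0.0]
ft_force: [1.1, -0.6, -0.2]
grip_width: -0.0001
grasp_force: 0.0
```

Emit:
carry_out([
  {"dx":-0.4,"dy":0,"dz":0,"twist":0,"fingers":1},
  {"dx":-0.8,"dy":0,"dz":0,"twist":0,"fingers":1},
  {"dx":-1.2,"dy":0,"dz":0,"twist":0,"fingers":1},
  {"dx":-1.6,"dy":0,"dz":0,"twist":0,"fingers":1},
  {"dx":-1.6,"dy":0,"dz":0,"twist":0,"fingers":1},
])

```text
clock: 23.2
eef_pos: [0.5078, -0.03, 0.0873]
tool_rot: [-0.005, 1.0, -0.0, 0.0]
ft_force: [0.2, -1.1, 0.4]
grip_width: -0.0002
grasp_force: 0.0
```

Emit:
carry_out([
  {"dx":3,"dy":0,"dz":0,"twist":0,"fingers":1},
  {"dx":15,"dy":0,"dz":0,"twist":0,"fingers":1},
  {"dx":40,"dy":0,"dz":0,"twist":0,"fingers":1},
  {"dx":70,"dy":0,"dz":-20,"twist":0,"fingers":1},
  {"dx":90,"dy":0,"dz":-40,"twist":0,"fingers":1},
])

```text
clock: 23.62
eef_pos: [0.4133, -0.0307, 0.1261]
tool_rot: [-0.005, 1.0, 0.0, -0.003]
ft_force: [-0.2, 0.0, 0.4]
grip_width: -0.0001
grasp_force: 0.0
```

Emit:
carry_out([
  {"dx":0,"dy":0,"dz":-10,"twist":0,"fingers":1},
  {"dx":0,"dy":0,"dz":-20,"twist":0,"fingers":1},
  {"dx":0,"dy":0,"dz":-20,"twist":0,"fingers":1},
  {"dx":0,"dy":0,"dz":-20,"twist":0,"fingers":1},
  {"dx":0,"dy":0,"dz":-20,"twist":0,"fingers":1},
])

```text
clock: 24.03
eef_pos: [0.4174, -0.0309, 0.1468]
tool_rot: [-0.005, 1.0, 0.0, -0.0]
ft_force: [0.9, 0.1, -0.6]
grip_width: 0.0001
grasp_force: 0.0
```

```bash
python3 -c "
from h import *
print(job_done())"
```

```text
the job is handed in; nothing more can be done
None
```

I handed the job in at about 24 s, and no verdict came back: the weight is in its bore, the tray is against its stop, and the door held shut when I re-tested it (under 1 mm of spring-back, highest wrist reading about 14 N).

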